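# Pull a filter cell's plates into line with a tapered pin, then lock them

### The job

The cover and the two membrane frames under it have swung out of line on the filter cell's pivot stud. Take the steel tapered pin from the grey rack, feel your way with its point through cover, frames and base, and drive it fully home so that it pulls the holes into line; then put the black-headed straight pin fully home in the smaller hole straight across from it at the same end. Work gently: never jam a pin hard against the cell, let the pins and not the gripper move the plates, and leave the cup and the vials where they stand.

Things in the scene. Friction and masses are not known exactly. Their poses are not given: they have to be found in the camera images.
- cell: filter cell, fixed: drilled plates 140 (x) x 190 (y) mm; origin under its middle, x across, y along the plates, z up. Dark steel base, top at z = 38 mm; on it a white frame, 38 to 46 mm, a blue frame, 46 to 54 mm, and the steel cover, 54 to 66 mm. These three only swing about the pivot stud, stiffly: 1 to 2 N each at the taper hole. Taper hole 14 mm, lock hole 13 mm, through all plates
- pivot (a point): centre of the pivot stud about which frames and cover swing, at the height of the base's top (38 mm); the end of the stud is 79 mm above the worktop
- base_taper_hole (a point): mouth of the base's 14 mm taper hole, 38 mm above the worktop, hidden; 173 mm from the stud, at (-48, -72) mm in the cell's frame. The two frames are not measured: at the start the taper hole of each lies up to 15 mm to either side of here along the arc about the stud, each its own way (the frames' coloured edges stick out of the stack by about as much)
- base_lock_hole (a point): mouth of the base's 13 mm lock hole, 38 mm above the worktop, hidden under frames and cover; at (48, -72) mm in the cell's frame
- cover_taper_hole (a point): mouth of the cover's 14 mm taper hole, on the cover's top face, 66 mm above the worktop; up to 6 mm off the base hole along the arc at the start
- cover_plate (a joint): swing of the cover about the stud, rad, 0 in line with the base, positive anticlockwise from above
- taper_pin: tapered steel pin, upright in the rack, about 130 g. Origin at the tip, z up along it. From the tip: blunt end 8.4 mm across, cone widening evenly to 12.4 mm at 32 mm, straight 12.4 mm shank to 63 mm, collar 22 mm across from 63 to 67 mm, round dark steel head 18 mm across from 67 to 113 mm. Home: collar's underside on the cover, tip 3 mm above the worktop
- taper_pin_head (a point): middle of the tapered pin's head, where to grip it: 90 mm above the tip, 27 mm above the collar's underside
- lock_pin: straight pin, upright in the rack, about 90 g. Origin at its foot, z up along it. 10 mm shank, foot bevelled to 6 mm over 5 mm, 51 mm long below the collar; collar 22 mm across from 51 to 55 mm, round black head with red rings, 18 mm across from 55 to 101 mm. Home: collar's underside on the cover, foot 15 mm above the worktop
- lock_pin_head (a point): middle of the straight pin's head, where to grip it: 78 mm above the foot, 27 mm above the collar's underside
- pin_rack: grey pin rack, fixed, 60 (x) x 152 (y) x 72 mm high; origin under its middle. Its top has two 14 mm holes, 80 mm apart, in which the pins hang by their collars, either pin in either hole
- sample_cup: loose lilac sample cup with dark rim, 49 mm wide, 64 mm high; origin under its middle; leave alone
- vial_blue: loose vial with blue cap, 17 mm wide, 50 mm high; origin under its middle; leave alone
- vial_white: loose vial with white cap, 17 mm wide, 52 mm high; origin under its middle; leave alone

How it is judged:
On the way, in this order (a step that is already met when the one before it is completed fails the run):
1. the tapered pin is home in the taper hole, its collar on the cover and the cover pulled into line (z of taper_pin_head in the frame of base_taper_hole below 0.0575 m and horizontal distance between taper_pin_head and base_taper_hole below 0.005 m and value of joint cover_plate between -0.018 and 0.018 rad), for 0.2 s.
2. the straight pin is home in the lock hole (z of lock_pin_head in the frame of base_lock_hole below 0.0575 m and horizontal distance between lock_pin_head and base_lock_hole below 0.006 m), for 0.2 s.
At the end, for the whole second after the job is handed in: Both pins stand upright (within 0.08 rad) and at rest in their holes through all four plates, each collar within 2.5 mm of the cover; the tapered pin's head is within 5 mm and the straight pin's within 6 mm of its hole's axis, and the cover is in line within 0.018 rad (all of step 1 and all of step 2 and angle between each of taper_pin_head, lock_pin_head's own z axis and vertical below 0.08 rad and linear speed of each of taper_pin, lock_pin below 0.02 m/s); the robot touches nothing.
It fails at once if a pin is pressed on the cell with more than 50 N (contact force between any of taper_pin, lock_pin and cell above 50 N).
It fails at once if the gripper pushes on the cell (over 3 N) (contact force between any of the fingers, the arm and cell above 3 N).
It fails at once if the cup or a vial is shifted by more than 20 mm or knocked over (distance of any of sample_cup, vial_blue, vial_white from where it was at the start of the episode above 0.02 m or angle between any of sample_cup, vial_blue, vial_white's own z axis and vertical above 0.5 rad).
It also fails if it takes over 72 s, if anything falls off the work surface, if the arm or the gripper's body presses on something with over 40 N, if the wrist force passes 120 N, or if a joint passes its speed limit or range.

### The arm

A 7-joint arm with a two-finger parallel gripper is mounted at the origin on a cart in front of the work surface, level with it; the furniture and walls round the work are solid. World frame = base frame: x ahead of the robot, y to its left, z up, the work surface at z = 0. Lengths are in m, angles in rad, forces in N, time in s.
With the tool pointing down it reaches from about 0.4 to 0.85 m from the base axis. Payload 10.4 kg.
Tool frame: the origin (TCP) lies on the centre line of the jaws, within the pads' length; the fingertips stand 14 mm ahead of it and the grasp point (between the pads) lies 5 mm behind it (tip_reach is the z of the fingertips in the tool frame, in m); z points along the fingers, x is the direction in which the jaws open and shut, and the axes are right-handed (so a half turn about z gives the same grasp; the last joint's range is limited). The gripper opens to 87 mm and grips with 3 to 60 N. Pads are 19 mm wide; open, the fingers measure 117 mm over their backs; the gripper's body (75 mm by 190 mm) begins 51 mm behind the grasp point.
Start: joints at [-1.133, 0.332, -0.065, 1.46, 0.022, 1.35, -0.088], TCP at [0.278, 0.56, 0.237] pointing down, gripper open.
Joint ranges: [-2.6, 2.6], [-0.5, 2.12], [-1.47, 1.34], [0.16, 2.42], [-1.27, 4.41], [0.06, 2.06], [-2.6, 2.6]. Speed limits (rad/s): [2.22, 2.22, 2.79, 2.79, 3.14, 3.14, 3.14].

### API

Orientations are given as a unit quaternion [x, y, z, w].
In Python, from bench import * gives the robot as it stands.
- The arm moves only by the tool carry_out, never from a script. Its argument "rows" is a list of rows, each a list of 5 numbers: the closure, from -1 (fully open) to 1 (shut), so that 0 is half open, then the shift along the tool's x, y, z in units of 30 mm (1.0 is 30 mm), then the turn about the tool's z in units of 5 degrees (1.0 is 5 degrees). In form: [[jaw, x, y, z, turn], ...]. A call has 1 to 20 rows; each row shifts and turns the pose as measured when the row begins, along the tool's axes as they then stand; what a row does not reach is not made up. A row lasts 1/12 s, in which the tool goes at most 41.7 mm and 7.16 degrees, less where a joint would pass 70% of its speed; a pose out of reach is approached as far as the arm can. A call is refused whole if a number of a shift passes 1 or a number of a turn 1, either way. A call with a gripper value outside its range is refused whole. The fingers move at their own pace and stop on an object; "force" is the grip in N (left out, the last holds). Time passes only in rows, so rows that do not move let the fingers close. It gives the time, the measured TCP pose, the force and the opening at its end, in the units of the state.
- read_state(): the state, without advancing time (a new reading comes with each control period).
- camera(name): name is "side" or "top" or "wrist"; returns the picture (480x640x3 uint8, blue, green, red); there is no depth.
- camera_info(name): a dict with "fx", "fy", "cx", "cy" (pixels), "extrinsics" (4x4, takes a point from camera to world coordinates); the wrist camera has in their place "tool_from_camera" (4x4, takes a point from camera to tool coordinates, whose origin is the TCP and whose axes are the tool frame's). Camera axes: x right, y down, z forward; pixel columns grow to the right and rows downward; lengths in m; the calibration is good to about 2 mm. A picture is of the moment at which its call begins: read the wrist's pose just before it. camera_info takes no time and is no camera call.
- close_job(): hands the job in, once; it reports no verdict.
Trained networks look in the newest picture that a camera, given by its name, has taken for a name from the list of things; names that differ only in an ending like _2 or _b are one class to them, and where a whole thing is asked for, a point or a joint stands for the part that bears it (a point fixed in the world has none). Each returns a list of dicts, best first, with "conf" (0 to 1); they miss things now and then, are a little off and sometimes report something else, mostly with a low value. They report only what shows in the picture. A call takes as long as a camera call.
- recognise(query, camera): "box" ([centre column, centre row, width, height] in pixels, round what is visible of it).
- silhouettes(query, camera): "mask" (480x640 bool, what is visible of it) and "box" ([centre column, centre row, width, height] in pixels, round what is visible of it).
- pinpoint(query, camera): "xy" ([column, row] in pixels: a listed point, or the origin of a listed thing).
The state is a dict: "time": time; "joint_positions": joint angles; "joint_vel": joint speeds; "joint_torque": joint torques, N m; "ee_pos": TCP position; "eef_rot": TCP orientation; "ft_force": force on the tool from outside, world axes, zero at the start; "torque": the same for the moment, N m; "width": finger opening in m.
Only numpy, scipy, OpenCV 4.12 (cv2) and the standard library are available. Lean on these libraries where they do the work, as an engineer would, in place of code of your own. Each camera call takes 0.05 s, during which the arm holds its last target. There are 200 camera calls.

## Working session

There is one attempt and no reset: what is moved stays moved. The work goes in short steps, Python scripts to look and compute and a tool call to move; the robot and the scene stay as the last step left them, time stands still between calls to the robot, and variables do not carry over. Pictures are saved under pics/ and viewed, about 8 in all and at most 12, crops included, and the job is handed in when it is done.

Besides the shell and the picture viewer there is one more tool, called as name([rows], argument=value, ...), one row to a line, values as JSON. carry_out: Moves the arm, as the interface text tells. Its arguments: {"type":"object","properties":{"rows":{"type":"array","items":{"type":"array","items":{"type":"number"}}},"force":{"type":"number"}},"required":["rows"]}

```bash
mkdir -p pics
cat > h.py <<'E'
from bench import *
import numpy as np, cv2
from scipy.spatial.transform import Rotation as R
def cam(name):
    i=camera_info(name)
    if name=="wrist":
        s=read_state(); T=np.eye(4);T[:3,:3]=R.from_quat(s["eef_rot"]).as_matrix();T[:3,3]=s["ee_pos"]
        E=T@np.array(i["tool_from_camera"])
    else: E=np.array(i["extrinsics"])
    return i,E
def back(c,uv,z):
    i,E=c; d=E[:3,:3]@np.array([(uv[0]-i["cx"])/i["fx"],(uv[1]-i["cy"])/i["fy"],1]); 
    return E[:3,3]+d*(z-E[2,3])/d[2]
def proj(c,p):
    i,E=c; q=np.linalg.inv(E)@np.append(p,1); return np.array([q[0]/q[2]*i["fx"]+i["cx"],q[1]/q[2]*i["fy"]+i["cy"]])
E
python3 - <<'E'
from h import *
s=read_state();print(s["time"],s["ee_pos"],s["eef_rot"],s["width"])
H={"cell":0,"pivot":.079,"cover_taper_hole":.066,"taper_pin_head":.099,"lock_pin_head":.099,"pin_rack":0,"sample_cup":0,"vial_blue":0,"vial_white":0}
for n in ["top","side"]:
    c=cam(n);im=camera(n);cv2.imwrite(f"pics/{n}0.png",im);print(n,c[1][:3,3].round(3))
    for q in H:
        for d in pinpoint(q,n)[:2]: print(q,round(d["conf"],2),np.round(d["xy"],1),back(c,d["xy"],H[q]).round(4))
E
```

```text
0.0 [0.27775337 0.55945999 0.23573718] [ 8.49901831e-01  5.26940534e-01 -6.12273831e-04  4.20293755e-04] 0.0870233496067004
top [ 0.235 -0.026  1.354]
cell 0.91 [282.  241.8] [0.495  0.0761 0.    ]
cell 0.35 [375.3 308.7] [ 0.3501 -0.1324  0.    ]
pivot 0.64 [246.  220.2] [0.5248 0.1477 0.079 ]
cover_taper_hole 0.74 [314.2 260.9] [0.4426 0.002  0.066 ]
taper_pin_head 0.65 [431.5 238.3] [ 0.4892 -0.2401  0.099 ]
lock_pin_head 0.59 [468. 239.] [ 0.4892 -0.3155  0.099 ]
pin_rack 0.64 [440.5 250.1] [ 0.4829 -0.2767  0.    ]
sample_cup 0.74 [187.2 239.8] [0.4955 0.2877 0.    ]
vial_blue 0.57 [376.3 309.3] [ 0.3489 -0.1346  0.    ]
vial_white 0.64 [246.7 299.8] [0.3642 0.1493 0.    ]
side [ 0.195 -0.667  0.577]
cell 0.65 [294.9 253.3] [0.489  0.0757 0.    ]
pivot 0.77 [302.1 216.3] [0.5105 0.0861 0.079 ]
pivot 0.61 [264.1 340.9] [ 0.3276 -0.2055  0.079 ]
cover_taper_hole 0.72 [287.1 249.9] [0.4462 0.0066 0.066 ]
taper_pin_head 0.73 [373.  313.9] [ 0.4856 -0.2381  0.099 ]
lock_pin_head 0.77 [408.5 348.2] [ 0.4957 -0.3158  0.099 ]
lock_pin_head 0.39 [263.3 207.9] [0.4396 0.1165 0.099 ]
pin_rack 0.76 [385.  380.6] [ 0.4887 -0.2837  0.    ]
sample_cup 0.84 [264.5 206.1] [0.4957 0.2857 0.    ]
sample_cup 0.74 [294.7 249.9] [0.4932 0.0871 0.    ]
vial_blue 0.66 [264.8 339.6] [ 0.3506 -0.13    0.    ]
vial_white 0.75 [228.6 246.9] [0.3692 0.1538 0.    ]
```

View pics/top0.png

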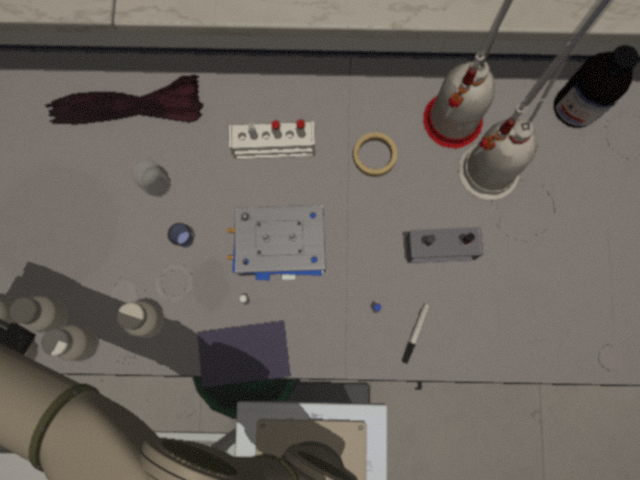

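View pics/side0.png

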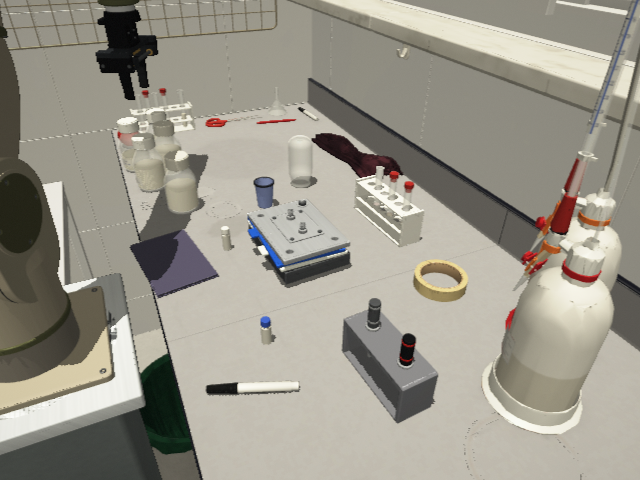

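The top view shows the cell at about (280,240), with its stud top left near (245,216) and the taper hole bottom right near (314,261). The lock hole is near (313,215). The side view shows the rack with the dark taper pin at (374,314) and the black lock pin with red rings at (408,348). I'll fly to a spot above the cell first and look from there.

```bash
cat >> h.py <<'E'
def hd():
    s=read_state(); x=R.from_quat(s["eef_rot"]).as_matrix()[:,0]; return np.array(s["ee_pos"]),np.degrees(np.arctan2(x[1],x[0]))
def plan(tgt,h1,jaw,step=1.0,start=None):
    p,h=start or hd(); p=p.copy(); tgt=np.array(tgt,float); rows=[]
    while len(rows)<60:
        d=tgt-p; dh=(h1-h+180)%360-180
        if np.linalg.norm(d)<.0004 and abs(dh)<.2: break
        c,s=np.cos(np.radians(h)),np.sin(np.radians(h))
        t=np.array([d[0]*c+d[1]*s, d[0]*s-d[1]*c, -d[2]])/.03
        t*=min(1,step/np.abs(t).max() if np.abs(t).max()>0 else 1, 1.35/max(np.linalg.norm(t),1e-9))
        t=t.round(2); u=round(float(np.clip(-dh/5,-1,1)),2)
        rows.append([jaw,*map(float,t),u])
        tx,ty=t[0]*.03,t[1]*.03
        p+=[tx*c+ty*s,tx*s-ty*c,-t[2]*.03]; h-=u*5
    print(len(rows),str(rows).replace(" ",""))
    return p,h
def st():
    s=read_state();p,h=hd();print("t",round(s["time"],2),"p",p.round(4),"h",round(h,2),"F",np.round(s["ft_force"],1),"M",np.round(s["torque"],2),"w",round(s["width"],4))
E
python3 - <<'E'
from h import *
print(hd(), np.round(camera_info("wrist")["tool_from_camera"],3).tolist(),camera_info("wrist")["fx"])
a=plan([.45,.40,.28],0,-1)
plan([.46,.04,.30],0,-1,start=a)
E
```

```text
(array([0.27792762, 0.55985731, 0.23660365]), np.float64(63.59609068499242)) [[1.0, 0.001, 0.001, -0.001], [-0.001, 0.97, 0.242, -0.066], [-0.001, -0.242, 0.97, -0.149], [0.0, 0.0, 0.0, 1.0]] 357.90817851310663
13 [[-1,-0.3,1.0,-0.19,1.0],[-1,-0.2,1.0,-0.19,1.0],[-1,-0.11,1.0,-0.19,1.0],[-1,-0.03,1.0,-0.18,1.0],[-1,0.06,1.0,-0.19,1.0],[-1,0.15,1.0,-0.19,1.0],[-1,0.24,1.0,-0.19,1.0],[-1,0.23,0.68,-0.13,1.0],[-1,-0.0,-0.0,0.0,1.0],[-1,-0.0,-0.0,0.0,1.0],[-1,-0.0,-0.0,0.0,1.0],[-1,-0.0,-0.0,0.0,1.0],[-1,-0.0,-0.0,0.0,0.72]]
12 [[-1,0.03,1.0,-0.06,-0.0],[-1,0.03,1.0,-0.05,-0.0],[-1,0.03,1.0,-0.06,-0.0],[-1,0.03,1.0,-0.05,-0.0],[-1,0.03,1.0,-0.06,-0.0],[-1,0.03,1.0,-0.05,-0.0],[-1,0.03,1.0,-0.06,-0.0],[-1,0.02,1.0,-0.05,-0.0],[-1,0.03,1.0,-0.06,-0.0],[-1,0.02,1.0,-0.05,-0.0],[-1,0.03,1.0,-0.06,-0.0],[-1,0.02,1.0,-0.05,-0.0]]
```

carry_out([
  [-1,-0.3,1.0,-0.19,1.0],
  [-1,-0.2,1.0,-0.19,1.0],
  [-1,-0.11,1.0,-0.19,1.0],
  [-1,-0.03,1.0,-0.18,1.0],
  [-1,0.06,1.0,-0.19,1.0],
  [-1,0.15,1.0,-0.19,1.0],
  [-1,0.24,1.0,-0.19,1.0],
  [-1,0.23,0.68,-0.13,1.0],
  [-1,0,0.3,0,1.0],
  [-1,0,0.3,0,1.0],
  [-1,0,0.3,0,1.0],
  [-1,0,0.3,0,1.0],
  [-1,0,0.3,0,0.72],
])

```text
time: 2.08
ee_pos: [0.4648, 0.3465, 0.2814]
eef_rot: [1.0, -0.024, -0.0, -0.001]
ft_force: [0.2, -0.1, 0.0]
width: 0.0873
```

carry_out([
  [-1,0.03,1,-0.06,0],
  [-1,0.03,1,-0.06,0],
  [-1,0.03,1,-0.06,0],
  [-1,0.03,1,-0.06,0],
  [-1,0.03,1,-0.06,0],
  [-1,0.03,1,-0.06,0],
  [-1,0.03,1,-0.06,0],
  [-1,0.03,1,-0.06,0],
  [-1,0.03,1,-0.06,0],
  [-1,0.03,1,-0.06,0],
  [-1,0.03,0.5,-0.06,0],
  [-1,0,0,0,0],
])

```text
time: 3.08
ee_pos: [0.4561, 0.0153, 0.3019]
eef_rot: [1.0, -0.027, 0.001, -0.002]
ft_force: [0.8, 0.2, -0.4]
width: 0.087
```

```bash
cat > look.py <<'E'
from h import *
import sys
H={"cell":0,"pivot":.038,"cover_taper_hole":.066,"base_lock_hole":.066,"taper_pin_head":.099,"lock_pin_head":.099,"pin_rack":0}
st(); c=cam("wrist"); im=camera("wrist"); cv2.imwrite(f"pics/{sys.argv[1]}.png",im)
for q in sys.argv[2:]:
    for d in pinpoint(q,"wrist")[:2]: print(q,round(d["conf"],2),np.round(d["xy"],1),back(c,d["xy"],H[q]).round(4))
E
python3 look.py w1 cell pivot cover_taper_hole base_lock_hole
```

```text
t 3.08 p [0.4561 0.0153 0.3019] h -3.09 F [ 0.8  0.2 -0.4] M [-0.13  0.02  0.04] w 0.087
cell 0.56 [340.3 155.5] [0.49   0.0741 0.    ]
pivot 0.71 [307.  225.4] [ 0.4453 -0.0033  0.038 ]
pivot 0.69 [383.2  80.6] [0.5361 0.1502 0.038 ]
cover_taper_hole 0.96 [303.5 224.7] [0.4424 0.0033 0.066 ]
base_lock_hole 0.67 [389.8 212. ] [0.5369 0.0123 0.066 ]
```

View pics/w1.png

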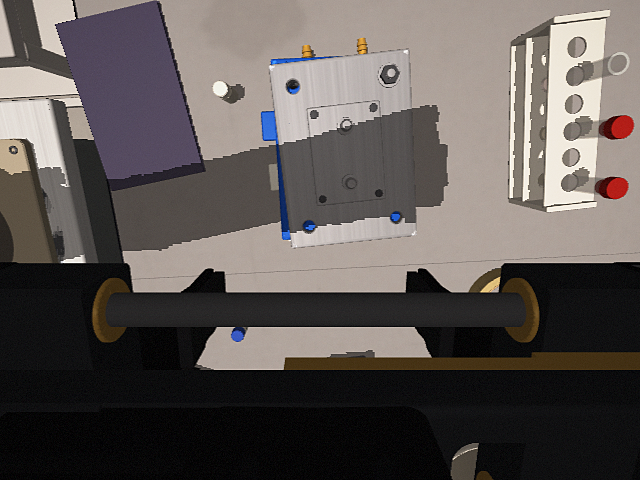

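The wrist view shows the cover with its stud at (389,74), taper hole at (308,227) and lock hole at (396,217). Blue shows under both holes, and the blue frame sticks out on the left (−x) side. I'll enlarge the cell in the side view to find the base and white frame.

Run:
```python
from h import *
im=camera("side");cv2.imwrite("pics/s1c.png",cv2.resize(im[185:295,235:365],(780,660),interpolation=cv2.INTER_CUBIC)[:600])
c=cam("wrist")
S=back(c,(389.5,73.5),.079);T=back(c,(308.5,227),.066);L=back(c,(396.5,217),.066);B=back(c,(293,86.5),.066)
print(S,T,L,B,[np.linalg.norm((a-b)[:2]) for a,b in((S,T),(T,L),(S,L))])
```

```text
[0.53276064 0.15434394 0.079     ] [0.44729405 0.00535152 0.066     ] [0.54341556 0.01201782 0.066     ] [0.43905579 0.14919976 0.066     ] [np.float64(0.17176518634716517), np.float64(0.09635238894990576), np.float64(0.14272439178836563)]
```

View pics/s1c.png

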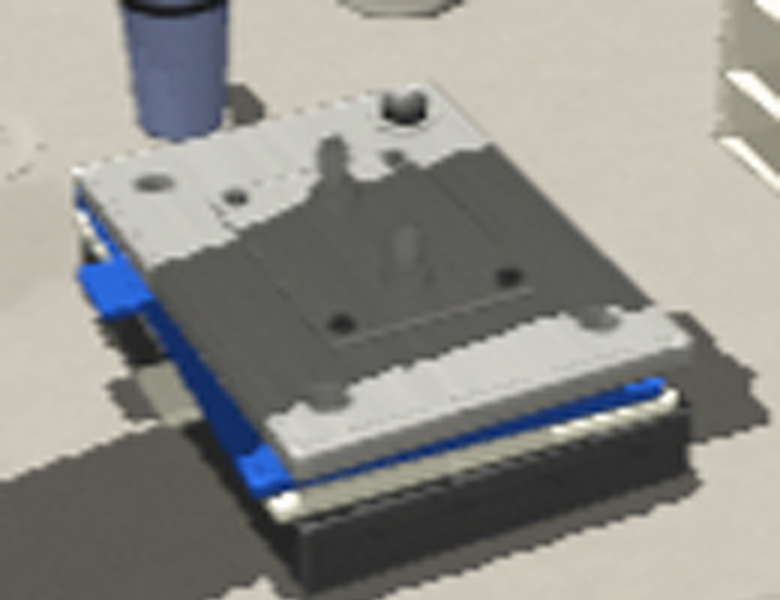

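The enlarged side view shows the dark base's near top edge from crop (300,525) to (688,405). White sticks out slightly at (285,505), and blue sticks out more on the left. I'll measure their yaws from these edges.

Run:
```python
from h import *
c=cam("side"); f=lambda x,y,z: back(c,(235+x/6-.4,185+y/6-.4),z)
for n,a,b,z in [("base",(303,527),(688,412),.038),("basebot",(307,588),(686,478),0),("white",(285,497),(678,388),.046),("blue",(262,485),(660,380),.054),("cover",(295,455),(692,340),.066)]:
    A,B=f(*a,z),f(*b,z);d=B-A;print(n,A.round(4),B.round(4),np.linalg.norm(d).round(4),np.degrees(np.arctan2(d[1],d[0])).round(2))
s=np.array([.5328,.1543])
print("corner nominal rel stud (-118,-167)")
for y in (0,1,2,3,4,5):
    r=R.from_euler('z',y,degrees=True).as_matrix()[:2,:2]; print(y,"corner",s+r@[-118,-167]/np.float64(1000),"cornerR",s+r@[22,-167]/np.float64(1000),"T",s+r@[-96,-144]/np.float64(1000))
```

```text
base [ 0.4303 -0.0216  0.038 ] [ 0.5665 -0.0159  0.038 ] 0.1364 2.38
basebot [ 0.4366 -0.0059  0.    ] [ 0.5744 -0.0034  0.    ] 0.1378 1.05
white [ 0.4272 -0.0151  0.046 ] [ 0.5642 -0.0125  0.046 ] 0.1371 1.07
blue [ 0.4194 -0.0165  0.054 ] [ 0.5554 -0.0161  0.054 ] 0.136 0.17
cover [ 0.4286 -0.0215  0.066 ] [ 0.5667 -0.0154  0.066 ] 0.1382 2.51
corner nominal rel stud (-118,-167)
0 corner [ 0.4148 -0.0127] cornerR [ 0.5548 -0.0127] T [0.4368 0.0103]
1 corner [ 0.41773252 -0.01473395] cornerR [ 0.5577112  -0.01229061] T [0.43932777 0.0086465 ]
2 corner [ 0.4207001  -0.01671641] cornerR [ 0.56061481 -0.01183048] T [0.44188401 0.00703737]
3 corner [ 0.42370182 -0.01864678] cornerR [ 0.56350995 -0.01131974] T [0.44446794 0.0054731 ]
4 corner [ 0.42673677 -0.02052446] cornerR [ 0.56639574 -0.01075855] T [0.44707878 0.00395416]
5 corner [ 0.42980403 -0.02234889] cornerR [ 0.56927129 -0.01014709] T [0.44971574 0.00248101]
```

Readings put blue and white at a lower yaw than the cover, so I'll feel for their holes by sweeping −x/+y. First I'll pick up the taper pin.

Run:
```python
from h import *
plan([.487,-.235,.26],0,-1)
```

```text
9 [[-1,0.17,1.0,0.16,-0.54],[-1,0.12,1.0,0.16,0.0],[-1,0.12,1.0,0.16,0.0],[-1,0.12,1.0,0.16,0.0],[-1,0.12,1.0,0.16,0.0],[-1,0.12,1.0,0.16,0.0],[-1,0.12,1.0,0.16,0.0],[-1,0.13,1.0,0.16,0.0],[-1,0.06,0.5,0.08,0.0]]
```

carry_out([
  [-1,0.17,1,0.16,-0.6],
  [-1,0.12,1,0.16,0],
  [-1,0.12,1,0.16,0],
  [-1,0.12,1,0.16,0],
  [-1,0.12,1,0.16,0],
  [-1,0.12,1,0.16,0],
  [-1,0.12,1,0.16,0],
  [-1,0.12,0.9,0.16,0],
  [-1,0,0,0,0],
  [-1,0,0,0,0],
])

```text
time: 4.22
ee_pos: [0.4931, -0.2142, 0.258]
eef_rot: [1.0, 0.017, -0.001, -0.001]
ft_force: [0.1, 0.5, 0.0]
width: 0.0868
```

```bash
python3 look.py w2 taper_pin_head lock_pin_head pin_rack
```

```text
t 4.22 p [ 0.4931 -0.2142  0.258 ] h 1.9 F [0.1 0.5 0. ] M [-0.04  0.02 -0.03] w 0.0868
taper_pin_head 0.6 [306.  251.4] [ 0.4846 -0.2368  0.099 ]
lock_pin_head 0.68 [311.2 336.1] [ 0.4919 -0.32    0.099 ]
lock_pin_head 0.48 [310.  263.4] [ 0.4885 -0.2479  0.099 ]
pin_rack 0.97 [311.3 262.7] [ 0.4895 -0.2786  0.    ]
```

View pics/w2.png

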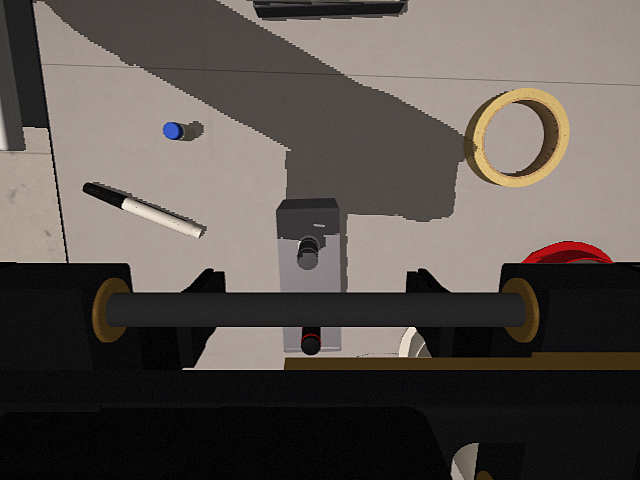

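The dark taper head shows at (308,260), the lock pin at (311,343), and the rack runs between them. I'll check the head's position from its top face and plan the descent.

Run:
```python
from h import *
c=cam("wrist"); print(back(c,(307.5,260.5),.122), back(c,(311,345),.122)); 
p=[.4865,-.2385,.15]
a=plan(p,0,-1); plan([p[0],p[1],.094],0,-1,step=.6,start=a)
```

```text
[ 0.48691277 -0.23663898  0.122     ] [ 0.4924546 -0.3146391  0.122    ]
4 [[-1,-0.07,0.23,1.0,0.41],[-1,-0.06,0.24,1.0,-0.0],[-1,-0.06,0.24,1.0,-0.0],[-1,-0.04,0.15,0.62,-0.0]]
4 [[-1,-0.0,-0.0,0.6,-0.0],[-1,-0.0,-0.0,0.6,-0.0],[-1,-0.0,-0.0,0.6,-0.0],[-1,-0.0,-0.0,0.07,-0.0]]
```

carry_out([
  [-1,-0.07,0.23,1,0.4],
  [-1,-0.06,0.24,1,0],
  [-1,-0.06,0.24,1,0],
  [-1,-0.02,0.1,0.6,0],
  [-1,0,0,0,0],
])

```text
time: 4.83
ee_pos: [0.4914, -0.2306, 0.1496]
eef_rot: [1.0, 0.005, 0.004, -0.003]
ft_force: [-0.0, -0.4, 0.1]
width: 0.0872
```

Run:
```python
from h import *
st(); plan([.4868,-.2376,.094],0,-1,step=.6)
```

```text
t 4.83 p [ 0.4914 -0.2306  0.1496] h 0.62 F [-0.  -0.4  0.1] M [-0.04  0.09  0.02] w 0.0872
4 [[-1,-0.05,0.08,0.6,0.12],[-1,-0.05,0.07,0.6,0.0],[-1,-0.05,0.08,0.6,0.0],[-1,-0.01,0.0,0.05,0.0]]
```

carry_out([
  [-1,-0.06,0.1,0.6,0.1],
  [-1,-0.05,0.08,0.6,0],
  [-1,-0.05,0.08,0.5,0],
  [-1,-0.03,0.03,0.15,0],
  [-1,-0.03,0.03,0,0],
])

```text
time: 5.25
ee_pos: [0.4894, -0.2347, 0.0968]
eef_rot: [1.0, 0.005, 0.007, -0.004]
ft_force: [-1.0, 0.6, 0.5]
width: 0.0873
```

```bash
python3 -c "
from h import *
st()"
```

```text
t 5.25 p [ 0.4894 -0.2347  0.0968] h 0.59 F [-1.   0.6  0.5] M [-0.06  0.05  0.02] w 0.0873
```

carry_out([
  [-1,-0.15,0.17,0.12,0.1],
  [-1,-0.05,0.05,0.05,0],
  [-1,0,0,0,0],
])

```text
time: 5.5
ee_pos: [0.4851, -0.2411, 0.0945]
eef_rot: [1.0, 0.001, 0.009, -0.004]
ft_force: [-0.2, -0.2, -0.3]
width: 0.0875
```

carry_out([
  [0.6,0,0,0,0],
  [1,0,0,0,0],
  [1,0,0,0,0],
  [1,0,0,0,0],
  [1,0,0,0,0],
  [1,0,0,0,0],
  [1,0,0,0,0],
], force=40)

```text
time: 6.08
ee_pos: [0.4864, -0.2413, 0.0968]
eef_rot: [1.0, 0.002, 0.01, -0.004]
ft_force: [0.0, -0.1, -0.4]
width: 0.0481
```

```bash
python3 -c "
from h import *
st()"
```

```text
t 6.08 p [ 0.4864 -0.2413  0.0968] h 0.17 F [ 0.  -0.1 -0.4] M [-0.03  0.09 -0.05] w 0.0481
```

carry_out([
  [1,0,-0.1,0.1,0],
  [1,0,0,0.05,0],
  [1,0,0,0,0],
  [1,0,0,0,0],
  [1,0,0,0,0],
  [1,0,0,0,0],
  [1,0,0,0,0],
  [1,0,0,0,0],
])

```text
time: 6.75
ee_pos: [0.4864, -0.2376, 0.0916]
eef_rot: [1.0, 0.002, 0.01, -0.004]
ft_force: [0.2, -0.5, 0.3]
width: 0.0171
```

Run:
```python
from h import *
st(); q=read_state()["eef_rot"]; print(R.from_quat(q).as_matrix()[:,2].round(4))
```

```text
t 6.75 p [ 0.4864 -0.2376  0.0916] h 0.18 F [ 0.2 -0.5  0.3] M [-0.02  0.02 -0.02] w 0.0171
[ 0.0199  0.0078 -0.9998]
```

Run:
```python
from h import *
p,h=hd(); a=plan([*p[:2],.185],h,1); plan([.4458,-.02,.185],0,1,start=a)
```

```text
4 [[1,0.0,0.0,-1.0,-0.0],[1,0.0,0.0,-1.0,-0.0],[1,0.0,0.0,-1.0,-0.0],[1,0.0,0.0,-0.11,-0.0]]
8 [[1,-0.18,-1.0,-0.0,0.04],[1,-0.19,-1.0,-0.0,-0.0],[1,-0.19,-1.0,-0.0,-0.0],[1,-0.19,-1.0,-0.0,-0.0],[1,-0.18,-1.0,-0.0,-0.0],[1,-0.19,-1.0,-0.0,-0.0],[1,-0.18,-1.0,-0.0,-0.0],[1,-0.05,-0.25,-0.0,-0.0]]
```

carry_out([
  [1,0,0,-0.5,0],
  [1,0,0,-1,0],
  [1,0,0,-1,0],
  [1,0,0,-0.6,0],
  [1,-0.1,-0.5,0,0],
  [1,-0.18,-1,0,0],
  [1,-0.18,-1,0,0],
  [1,-0.18,-1,0,0],
  [1,-0.18,-1,0,0],
  [1,-0.18,-1,0,0],
  [1,-0.18,-1,0,0],
  [1,-0.1,-0.5,0,0],
  [1,0,0,0,0],
])

```text
time: 7.83
ee_pos: [0.4429, -0.0232, 0.188]
eef_rot: [1.0, -0.002, 0.011, -0.001]
ft_force: [0.5, 0.2, -2.0]
width: 0.0172
```

```bash
python3 look.py w3 cover_taper_hole base_lock_hole pivot
```

```text
t 7.83 p [ 0.4429 -0.0232  0.188 ] h -0.21 F [ 0.5  0.2 -2. ] M [-0.05  0.11  0.01] w 0.0172
cover_taper_hole 0.68 [318.2 205.1] [0.4472 0.0017 0.066 ]
base_lock_hole 0.96 [430.2 196.1] [0.5326 0.0081 0.066 ]
```

View pics/w3.png

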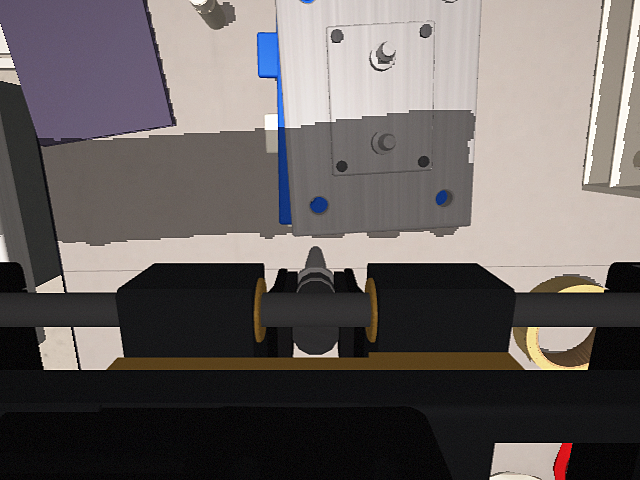

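The view shows the pin in the jaws with its tip at about (316,249). The taper hole is at (319,205) and full of blue, and the lock hole is at (444,198).

Run:
```python
from h import *
import json
i,_=cam("wrist"); E=np.eye(4);p=np.array([.4429,-.0232,.188])
q=[1.0,-.002,.011,-.001];E[:3,:3]=R.from_quat(q).as_matrix();E[:3,3]=p;E=E@np.array(i["tool_from_camera"]);c=(i,E)
T=back(c,(319,205),.066);L=back(c,(444,198),.066);tip=back(c,(316,249.5),.1054)
print(T,L,np.linalg.norm(T-L),"tip",tip,"tcp offset",T-tip)
im=cv2.imread("pics/w3.png")
m=cv2.inRange(im,(120,40,0),(255,120,60))[185:225,295:345]
ys,xs=np.nonzero(m);print(xs.mean()+295,ys.mean()+185,len(xs),np.ptp(xs),np.ptp(ys))
```

```text
[0.44780776 0.00173099 0.066     ] [0.54329646 0.00648355 0.066     ] 0.0956068892572777 tip [ 0.44449617 -0.02249775  0.1054    ] tcp offset [ 0.00331159  0.02422874 -0.0394    ]
319.0632911392405 204.8227848101266 158 15 15
```

carry_out([
  [1,0.04,-0.4,0.3,0],
  [1,0.04,-0.4,0.4,0],
  [1,0.02,-0.1,0.3,0],
  [1,0,0,0,0],
])

```text
time: 8.37
ee_pos: [0.4489, -0.0028, 0.1561]
eef_rot: [1.0, -0.009, 0.012, -0.001]
ft_force: [-1.1, 0.3, -1.1]
width: 0.0173
```

Run:
```python
from h import *
st();c=cam("wrist");im=camera("wrist");cv2.imwrite("pics/w4.png",cv2.resize(im[150:300,220:420],(800,600),interpolation=cv2.INTER_CUBIC))
print([(round(d["conf"],2),np.round(d["xy"],1)) for d in pinpoint("cover_taper_hole","wrist")[:2]])
p=hd()[0]; print("tip proj",proj(c,p+[.0015,.0005,-.0826]), "T",proj(c,[.4478,.0017,.066]))
```

```text
t 8.37 p [ 0.4489 -0.0028  0.1561] h -1.01 F [-1.1  0.3 -1.1] M [-0.12  0.11  0.02] w 0.0173
[(0.65, array([309.4, 241.2])), (0.63, array([195. ,  34.3]))]
tip proj [316.34287432 250.93075675] T [311.36059053 241.27583818]
```

View pics/w4.png

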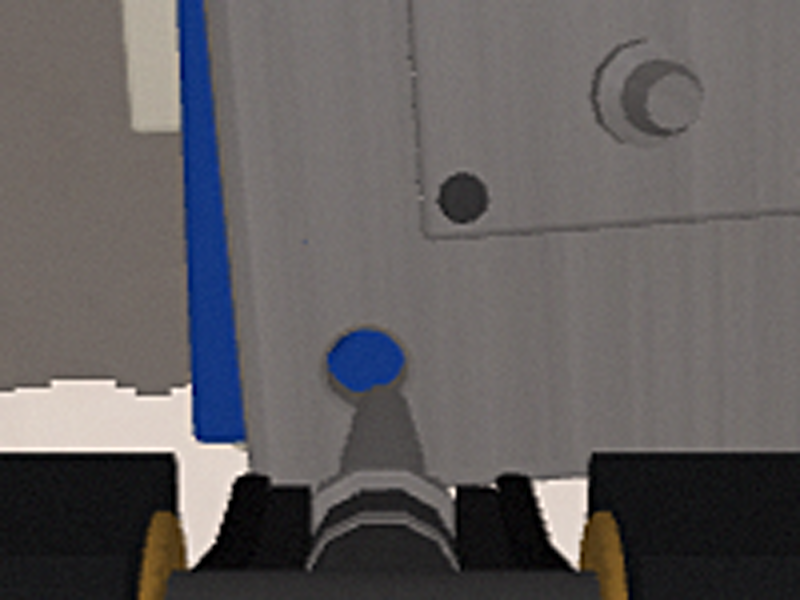

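The enlarged view shows the hole at (311.5,240) and the tip about (316,251). The tip must go about 3 mm −x and 4.5 mm +y.

carry_out([
  [1,-0.08,-0.12,0.05,-0.2],
  [1,-0.02,-0.03,0,0],
  [1,0,0,0,0],
])

```text
time: 8.72
ee_pos: [0.4467, 0.0003, 0.1566]
eef_rot: [1.0, -0.0, 0.013, -0.0]
ft_force: [-0.5, 0.1, -1.2]
width: 0.0172
```

Run:
```python
from h import *
st();c=cam("wrist");im=camera("wrist");cv2.imwrite("pics/w5.png",cv2.resize(im[200:275,260:360],(800,600),interpolation=cv2.INTER_CUBIC))
p=hd()[0]; print("tip proj",proj(c,p+[.0015,.0005,-.0826]), "T",proj(c,[.4478,.0017,.066]))
```

```text
t 8.72 p [4.467e-01 3.000e-04 1.566e-01] h -0.05 F [-0.5  0.1 -1.2] M [-0.09  0.1  -0.05] w 0.0172
tip proj [315.35513578 249.71401816] T [314.38392545 245.26554669]
```

View pics/w5.png

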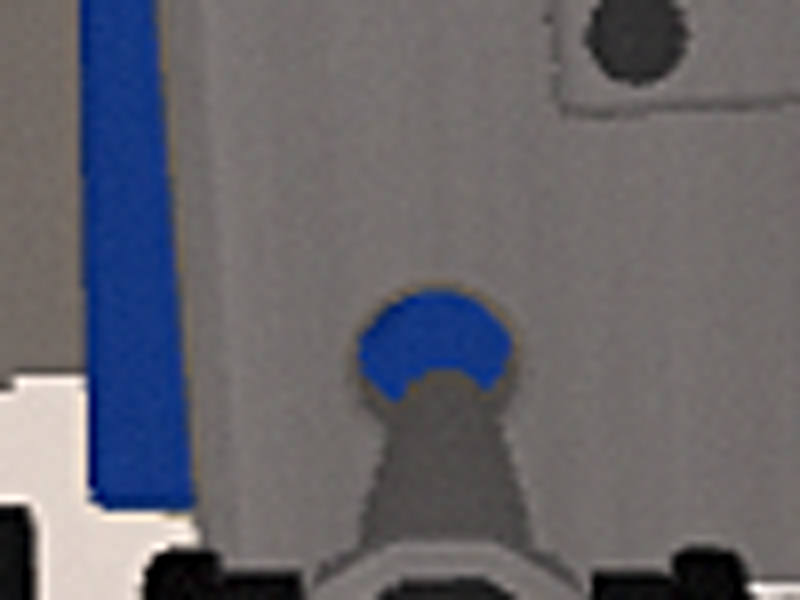

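The hole centre is at (314.5,245.3) and the tip at about (315.9,251.5), so it needs about 1.8 mm more +y and 1 mm −x. Then I'll descend gently.

carry_out([
  [1,-0.04,-0.06,0.03,0],
  [1,-0.02,-0.01,0.12,0],
  [1,-0.01,-0.01,0.12,0],
  [1,0,0,0.1,0],
])

```text
time: 9.1
ee_pos: [0.4455, 0.0028, 0.1458]
eef_rot: [1.0, -0.001, 0.014, -0.001]
ft_force: [-0.1, -0.3, -1.8]
width: 0.0172
```

```bash
python3 -c "
from h import *
st();im=camera('wrist');cv2.imwrite('pics/w6.png',cv2.resize(im[200:275,260:360],(800,600),interpolation=cv2.INTER_CUBIC))"
```

```text
t 9.1 p [0.4455 0.0028 0.1458] h -0.08 F [-0.1 -0.3 -1.8] M [-0.09  0.08  0.  ] w 0.0172
```

carry_out([
  [1,0,0,0.12,0],
  [1,0,0,0.1,0],
  [1,0,0,0.08,0],
  [1,0,0,0.05,0],
])

```text
time: 9.48
ee_pos: [0.4473, 0.0024, 0.1355]
eef_rot: [1.0, -0.001, 0.016, -0.001]
ft_force: [-3.7, -2.6, 26.7]
width: 0.017
```

```bash
python3 -c "
from h import *
st()"
```

```text
t 9.48 p [0.4473 0.0024 0.1355] h -0.09 F [-3.7 -2.6 26.7] M [-1.22  0.97 -0.04] w 0.017
```

carry_out([
  [1,0,0,-0.03,0],
  [1,-0.04,-0.02,0,0],
])

```text
time: 9.65
ee_pos: [0.4473, 0.0026, 0.1372]
eef_rot: [1.0, -0.001, 0.017, -0.001]
ft_force: [-0.8, 0.6, -2.3]
width: 0.0173
```

```bash
python3 -c "
from h import *
st()"
```

```text
t 9.65 p [0.4473 0.0026 0.1372] h -0.13 F [-0.8  0.6 -2.3] M [-0.1   0.09  0.01] w 0.0173
```

carry_out([
  [1,-0.05,-0.03,0.02,0],
  [1,-0.05,-0.03,0.02,0],
  [1,-0.05,-0.03,0.02,0],
])

```text
time: 9.9
ee_pos: [0.4442, 0.0049, 0.1359]
eef_rot: [1.0, -0.001, 0.019, -0.001]
ft_force: [2.0, -4.0, 8.2]
width: 0.017
```

```bash
python3 -c "
from h import *
st()"
```

```text
t 9.9 p [0.4442 0.0049 0.1359] h -0.16 F [ 2.  -4.   8.2] M [-1.24 -0.36  0.01] w 0.017
```

carry_out([
  [1,-0.06,-0.03,0.015,0],
  [1,-0.06,-0.03,0.015,0],
  [1,-0.06,-0.03,0.015,0],
])

```text
time: 10.15
ee_pos: [0.4412, 0.0065, 0.136]
eef_rot: [1.0, -0.002, 0.022, 0.0]
ft_force: [2.9, -2.4, 6.0]
width: 0.0175
```

```bash
python3 -c "
from h import *
st()"
```

```text
t 10.15 p [0.4412 0.0065 0.136 ] h -0.2 F [ 2.9 -2.4  6. ] M [-0.98 -0.54 -0.09] w 0.0175
```

carry_out([
  [1,-0.07,-0.04,0.015,0],
  [1,-0.07,-0.04,0.015,0],
  [1,-0.07,-0.04,0.015,0],
])

```text
time: 10.4
ee_pos: [0.4368, 0.0093, 0.1359]
eef_rot: [1.0, -0.002, 0.024, 0.0]
ft_force: [1.0, -3.3, 7.3]
width: 0.0173
```

```bash
python3 -c "
from h import *
st()"
```

```text
t 10.4 p [0.4368 0.0093 0.1359] h -0.25 F [ 1.  -3.3  7.3] M [-1.18 -0.43 -0.07] w 0.0173
```

carry_out([
  [1,-0.06,-0.03,0.015,0],
  [1,-0.06,-0.03,0.015,0],
])

```text
time: 10.57
ee_pos: [0.4344, 0.0107, 0.1359]
eef_rot: [1.0, -0.002, 0.026, 0.001]
ft_force: [1.6, -2.9, 6.1]
width: 0.0169
```

```bash
python3 -c "
from h import *
st()
c=cam('wrist');im=camera('wrist');cv2.imwrite('pics/w7.png',cv2.resize(im[180:280,250:383],(800,600),interpolation=cv2.INTER_CUBIC))"
```

```text
t 10.57 p [0.4344 0.0107 0.1359] h -0.26 F [ 1.6 -2.9  6.1] M [-1.07 -0.48 -0.06] w 0.0169
```

View pics/w7.png

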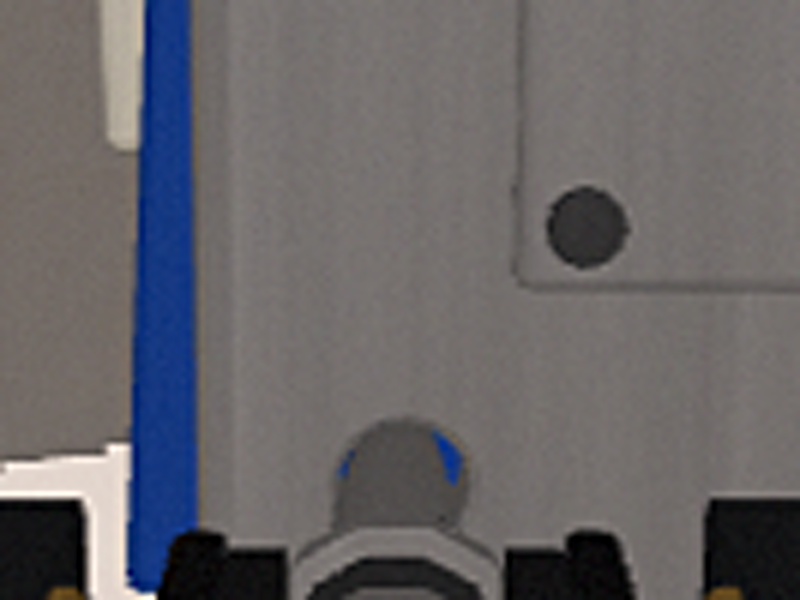

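The view shows that the blue overhang has hardly changed (11 px against 13), so the press has been dragging the blue frame along with the cover. I'll switch to pecking: lift off the blue, shift about 3 mm, then touch down.

carry_out([
  [1,0,0,-0.08,0],
  [1,-0.08,-0.05,0,0],
  [1,-0.08,-0.05,0,0],
  [1,0,0,0.04,0],
  [1,0,0,0.04,0],
])

```text
time: 11.03
ee_pos: [0.4275, 0.0145, 0.1346]
eef_rot: [1.0, -0.002, 0.025, 0.001]
ft_force: [1.5, -2.0, -0.4]
width: 0.0175
```

```bash
cat > s.py <<'E'
from h import *
st(); s=read_state(); z=R.from_quat(s["eef_rot"]).as_matrix()[:,2]; tip=np.array(s["ee_pos"])+.0826*z-.0*z
# tilt at grip
d=np.array([.0199,.0078]); off=.0826*(z[:2]-d); t=np.array(s["ee_pos"][:2])+off
S=np.array([.532,.152]); r=t-S
print("tip",t.round(4),"zt",round(s["ee_pos"][2]-.0826,4),"rad",np.linalg.norm(r).round(4),"ang",(np.degrees(np.arctan2(r[1],r[0]))+123.69).round(2),"tilt",(z[:2]-d).round(3))
E
python3 s.py
```

```text
t 11.03 p [0.4275 0.0145 0.1346] h -0.24 F [ 1.5 -2.  -0.4] M [-0.44 -0.18 -0.04] w 0.0175
tip [0.43   0.0138] zt 0.052 rad 0.1718 ang -2.73 tilt [ 0.031 -0.009]
```

carry_out([
  [1,0,0,0.05,0],
  [1,0,0,0.05,0],
])

```text
time: 11.2
ee_pos: [0.4273, 0.0147, 0.1311]
eef_rot: [1.0, -0.002, 0.025, 0.001]
ft_force: [0.8, -2.1, -0.8]
width: 0.0173
```

```bash
python3 s.py
```

```text
t 11.2 p [0.4273 0.0147 0.1311] h -0.21 F [ 0.8 -2.1 -0.8] M [-0.48 -0.19  0.  ] w 0.0173
tip [0.4297 0.0139] zt 0.0485 rad 0.1718 ang -2.83 tilt [ 0.03  -0.009]
```

In the blue hole. Going on down to the white frame (46 mm).

carry_out([
  [1,0,0,0.04,0],
  [1,0,0,0.04,0],
  [1,0,0,0.03,0],
])

```text
time: 11.45
ee_pos: [0.4278, 0.0147, 0.1278]
eef_rot: [1.0, -0.002, 0.025, 0.001]
ft_force: [-3.7, -2.3, 17.5]
width: 0.0171
```

```bash
python3 s.py
```

```text
t 11.45 p [0.4278 0.0147 0.1278] h -0.22 F [-3.7 -2.3 17.5] M [-0.82  0.84 -0.02] w 0.0171
tip [0.4303 0.014 ] zt 0.0452 rad 0.1714 ang -2.69 tilt [ 0.03  -0.009]
```

carry_out([
  [1,0,0,-0.08,0],
  [1,0.06,0.035,0,0],
  [1,0.06,0.035,0,0],
  [1,0,0,0.03,0],
  [1,0,0,0.04,0],
])

```text
time: 11.87
ee_pos: [0.4309, 0.0132, 0.1278]
eef_rot: [1.0, -0.002, 0.024, 0.0]
ft_force: [-4.5, -1.2, 18.3]
width: 0.0172
```

```bash
python3 s.py
```

```text
t 11.87 p [0.4309 0.0132 0.1278] h -0.2 F [-4.5 -1.2 18.3] M [-0.26  1.11 -0.03] w 0.0172
tip [0.4332 0.0125] zt 0.0452 rad 0.1709 ang -1.61 tilt [ 0.028 -0.008]
```

carry_out([
  [1,0,0,-0.08,0],
  [1,0.06,0.035,0,0],
  [1,0.06,0.035,0,0],
  [1,0,0,0.03,0],
  [1,0,0,0.03,0],
])

```text
time: 12.28
ee_pos: [0.4335, 0.0112, 0.1278]
eef_rot: [1.0, -0.002, 0.022, -0.0]
ft_force: [-6.2, -0.8, 17.0]
width: 0.0171
```

```bash
python3 s.py
```

```text
t 12.28 p [0.4335 0.0112 0.1278] h -0.19 F [-6.2 -0.8 17. ] M [-0.21  1.53 -0.01] w 0.0171
tip [0.4355 0.0106] zt 0.0452 rad 0.1712 ang -0.62 tilt [ 0.024 -0.008]
```

carry_out([
  [1,0,0,-0.08,0],
  [1,0.06,0.035,0,0],
  [1,0.06,0.035,0,0],
  [1,0,0,0.03,0],
  [1,0,0,0.03,0],
])

```text
time: 12.7
ee_pos: [0.4367, 0.0087, 0.1279]
eef_rot: [1.0, -0.002, 0.021, 0.0]
ft_force: [-4.9, -0.1, 11.0]
width: 0.0171
```

carry_out([
  [1,0,0,-0.08,0],
  [1,0.06,0.035,0,0],
  [1,0.06,0.035,0,0],
  [1,0,0,0.03,0],
  [1,0,0,0.03,0],
])

```text
time: 13.12
ee_pos: [0.4401, 0.0063, 0.1281]
eef_rot: [1.0, -0.002, 0.02, 0.0]
ft_force: [-4.3, 0.6, -0.1]
width: 0.0173
```

carry_out([
  [1,0,0,0.03,0],
  [1,0,0,0.03,0],
])

```text
time: 13.28
ee_pos: [0.4401, 0.0062, 0.1259]
eef_rot: [1.0, -0.002, 0.02, 0.0]
ft_force: [-4.1, 1.2, -0.3]
width: 0.017
```

Through into the white hole. On down to the base.

carry_out([
  [1,0,0,0.05,0],
  [1,0,0,0.05,0],
  [1,0,0,0.04,0],
])

```text
time: 13.53
ee_pos: [0.4401, 0.0062, 0.1212]
eef_rot: [1.0, -0.002, 0.02, 0.0]
ft_force: [-2.7, 0.9, 0.6]
width: 0.0168
```

```bash
python3 s.py
```

```text
t 13.53 p [0.4401 0.0062 0.1212] h -0.2 F [-2.7  0.9  0.6] M [ 0.07  1.05 -0.  ] w 0.0168
tip [0.4418 0.0055] zt 0.0386 rad 0.172 ang 2.06 tilt [ 0.02  -0.008]
```

carry_out([
  [1,0,0,0.03,0],
  [1,0,0,0.03,0],
  [1,0,0,0.02,0],
])

```text
time: 13.78
ee_pos: [0.4407, 0.0063, 0.12]
eef_rot: [1.0, -0.002, 0.02, -0.0]
ft_force: [-9.4, 0.0, 13.0]
width: 0.0172
```

carry_out([
  [1,0,0,-0.07,0],
  [1,0.06,0.035,0,0],
  [1,0.06,0.035,0,0],
  [1,0,0,0.03,0],
  [1,0,0,0.03,0],
])

```text
time: 14.2
ee_pos: [0.4445, 0.0037, 0.1202]
eef_rot: [1.0, -0.002, 0.02, 0.0]
ft_force: [-3.7, -0.1, 0.7]
width: 0.0173
```

carry_out([
  [1,0,0,0.03,0],
  [1,0,0,0.03,0],
])

```text
time: 14.37
ee_pos: [0.4445, 0.0035, 0.118]
eef_rot: [1.0, -0.002, 0.02, 0.0]
ft_force: [-5.1, -0.5, 1.5]
width: 0.0171
```

Tip below the base top (35.4 mm), so it's in the base hole. Driving in by stages.

carry_out([
  [1,0,0,0.06,0],
  [1,0,0,0.06,0],
  [1,0,0,0.06,0],
  [1,0,0,0.04,0],
])

```text
time: 14.7
ee_pos: [0.445, 0.0032, 0.1109]
eef_rot: [1.0, -0.002, 0.02, 0.001]
ft_force: [-3.9, -0.3, 1.6]
width: 0.0168
```

```bash
python3 s.py
```

```text
t 14.7 p [0.445  0.0032 0.1109] h -0.22 F [-3.9 -0.3  1.6] M [-0.29  1.04 -0.  ] w 0.0168
tip [0.4467 0.0024] zt 0.0283 rad 0.1722 ang 3.99 tilt [ 0.02  -0.009]
```

carry_out([
  [1,-0.01,0,0.06,0],
  [1,-0.01,0,0.06,0],
  [1,-0.01,0,0.06,0],
  [1,0,0,0.04,0],
])

```text
time: 15.03
ee_pos: [0.4454, 0.0028, 0.1041]
eef_rot: [1.0, -0.002, 0.021, 0.001]
ft_force: [-3.1, -1.7, 1.8]
width: 0.0171
```

carry_out([
  [1,-0.01,0,0.06,0],
  [1,-0.01,0,0.06,0],
  [1,-0.01,0,0.06,0],
  [1,0,0,0.04,0],
])

```text
time: 15.37
ee_pos: [0.4459, 0.0024, 0.0973]
eef_rot: [1.0, -0.002, 0.023, 0.001]
ft_force: [-2.0, -1.4, 2.6]
width: 0.0169
```

carry_out([
  [1,-0.01,0,0.05,0],
  [1,-0.01,0,0.05,0],
  [1,-0.01,0,0.05,0],
])

```text
time: 15.62
ee_pos: [0.4461, 0.0022, 0.0928]
eef_rot: [1.0, -0.002, 0.024, 0.001]
ft_force: [-1.3, -3.1, 3.6]
width: 0.0172
```

carry_out([
  [1,-0.01,-0.01,0.05,0],
  [1,-0.01,-0.01,0.05,0],
  [1,-0.01,0,0.04,0],
])

```text
time: 15.87
ee_pos: [0.4464, 0.0021, 0.0886]
eef_rot: [1.0, -0.003, 0.025, 0.001]
ft_force: [-0.5, -3.1, 4.4]
width: 0.0172
```

```bash
python3 s.py
```

```text
t 15.87 p [0.4464 0.0021 0.0886] h -0.29 F [-0.5 -3.1  4.4] M [-0.96  0.12 -0.06] w 0.0172
tip [0.4488 0.0013] zt 0.006 rad 0.1722 ang 4.79 tilt [ 0.03 -0.01]
```

carry_out([
  [1,-0.01,-0.01,0.04,0],
  [1,-0.01,-0.01,0.03,0],
  [1,-0.01,0,0.02,0],
])

```text
time: 16.12
ee_pos: [0.4464, 0.0021, 0.0859]
eef_rot: [1.0, -0.003, 0.026, 0.002]
ft_force: [0.8, -4.2, 3.7]
width: 0.0174
```

carry_out([
  [1,0,-0.01,0.03,0],
  [1,0,0,0.02,0],
])

```text
time: 16.28
ee_pos: [0.4469, 0.0019, 0.0853]
eef_rot: [1.0, -0.003, 0.026, 0.002]
ft_force: [-6.2, -4.8, 19.8]
width: 0.0169
```

Seated: 20 N of seating force at the expected height. Releasing.

carry_out([
  [1,0,0,-0.03,0],
  [0,0,0,0,0],
  [-0.3,0,0,0,0],
  [-0.3,0,0,0,0],
  [-0.3,0,0,-0.1,0],
  [-0.3,0,0,-0.5,0],
  [-0.3,0,0,-1,0],
  [-0.3,0,0,-1,0],
  [-0.3,0,0,-1,0],
  [-0.3,0,0,-0.5,0],
  [-0.3,0,0,0,0],
])

```text
time: 17.2
ee_pos: [0.4367, 0.0056, 0.2126]
eef_rot: [1.0, -0.002, 0.022, 0.001]
ft_force: [0.0, 0.3, -0.3]
width: 0.056
```

```bash
python3 s.py
python3 - <<'E'
from h import *
c=cam("side");im=camera("side")
cv2.imwrite("pics/s2.png",cv2.resize(im[165:275,235:365],(780,660),interpolation=cv2.INTER_CUBIC)[:600])
for d in pinpoint("taper_pin_head","side")[:2]: print(d["conf"],d["xy"],back(c,d["xy"],.093))
w=cam("wrist");im=camera("wrist");cv2.imwrite("pics/w8.png",im)
for q,z in (("taper_pin_head",.093),("base_lock_hole",.066),("pivot",.079)):
  for d in pinpoint(q,"wrist")[:2]: print(q,d["conf"],d["xy"],back(w,d["xy"],z))
E
```

```text
t 17.2 p [0.4367 0.0056 0.2126] h -0.19 F [ 0.   0.3 -0.3] M [-0.1   0.07  0.02] w 0.056
tip [0.4387 0.0048] zt 0.13 rad 0.1743 ang 1.33 tilt [ 0.024 -0.01 ]
0.64 [289.2, 240.7] [ 0.44697221 -0.0037282   0.093     ]
0.34 [294.4, 252.7] [ 0.44148558 -0.04199794  0.093     ]
taper_pin_head 0.67 [320.8, 241.2] [0.44420062 0.00259275 0.093     ]
base_lock_hole 0.75 [424.4, 220.4] [0.53306787 0.01260044 0.066     ]
pivot 0.96 [426.6, 49.9] [0.52097387 0.13993864 0.079     ]
```

View pics/s2.png

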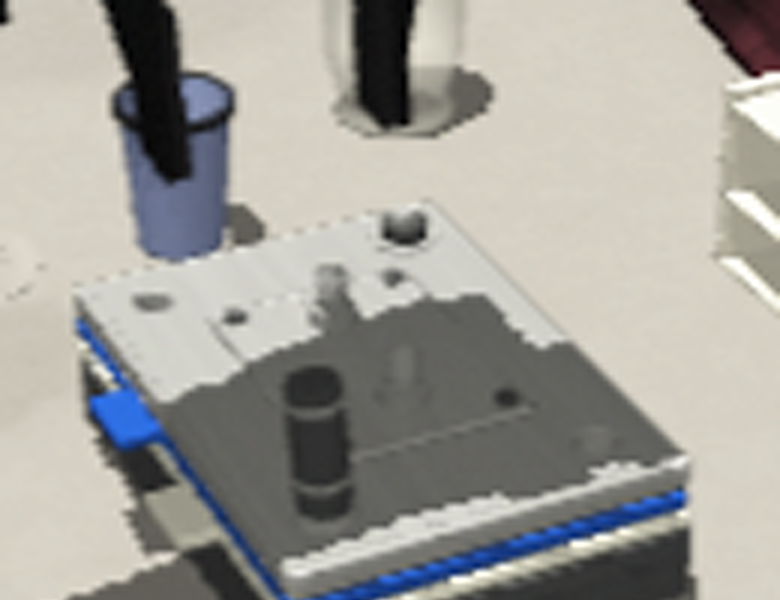

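View pics/w8.png

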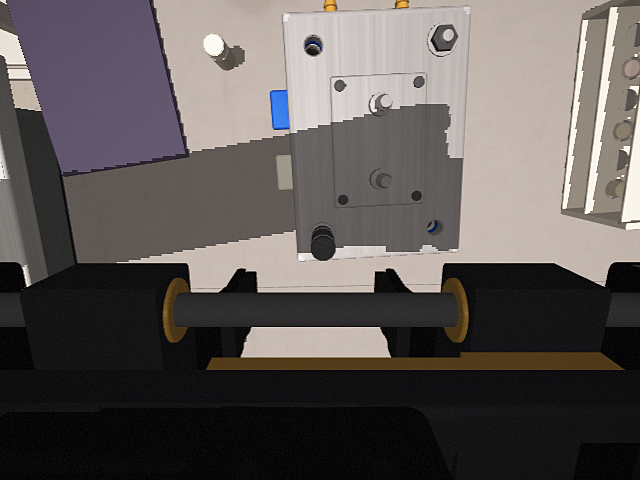

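The side view shows the taper pin upright with its collar on the cover and the frames in line. The wrist view shows the lock hole at (434,227), now dark through, and the stud at (445,37).

Run:
```python
from h import *
w=cam("wrist")
L=back(w,(434,227),.066);S=back(w,(447.5,35.5),.079);B=back(w,(313.5,45),.066);H=back(w,(323,250),.116);C=back(w,(320,232),.116)
print("L",L,"S",S,"B",B,"H",H,C)
r=L-S;print(np.linalg.norm(r[:2]),np.degrees(np.arctan2(r[1],r[0]))+90)
a=plan([.47,-.2,.25],0,-.3); plan([.4925,-.305,.25],15,-.3,start=a)
```

```text
L [0.53947201 0.00653584 0.066     ] S [0.53316551 0.14804813 0.079     ] B [0.43865031 0.14461638 0.066     ] H [0.44305892 0.00194798 0.116     ] [0.44095392 0.01487977 0.116     ]
0.14165274705626518 2.5517018391456645
7 [[-0.3,0.17,1.0,-0.2,-0.04],[-0.3,0.17,1.0,-0.2,-0.0],[-0.3,0.17,1.0,-0.21,-0.0],[-0.3,0.17,1.0,-0.2,-0.0],[-0.3,0.17,1.0,-0.21,-0.0],[-0.3,0.18,1.0,-0.2,-0.0],[-0.3,0.14,0.83,-0.17,-0.0]]
4 [[-0.3,0.22,1.0,-0.0,-1.0],[-0.3,0.12,1.0,-0.0,-1.0],[-0.3,0.04,1.0,-0.0,-1.0],[-0.3,-0.03,0.55,-0.0,-0.0]]
```

carry_out([
  [-0.3,0.17,1,-0.1,0],
  [-0.3,0.17,1,-0.1,0],
  [-0.3,0.17,1,-0.1,0],
  [-0.3,0.17,1,0,0],
  [-0.3,0.17,1,0,0],
  [-0.3,0.17,1,0,0],
  [-0.3,0.17,1,0,0],
  [-0.3,0.17,1,0,0],
  [-0.3,0.17,1,0,0],
  [-0.3,0.17,1,0,0],
  [-0.3,0.1,0.5,0,0],
  [-0.3,0,0,0,0],
])

```text
time: 18.5
ee_pos: [0.4856, -0.3226, 0.2101]
eef_rot: [1.0, 0.003, 0.01, 0.005]
ft_force: [-1.6, 0.7, -0.2]
width: 0.0567
```

```bash
python3 look.py w9 lock_pin_head pin_rack
python3 - <<'E'
from h import *
print(silhouettes("lock_pin","wrist")[0]["box"]); a=plan([.4922,-.317,.15],0,-.3); plan([.4922,-.317,.094],0,-.3,step=.6,start=a)
E
```

```text
t 18.5 p [ 0.4856 -0.3226  0.2101] h 0.32 F [-1.6  0.7 -0.2] M [-0.12  0.11  0.01] w 0.0567
lock_pin_head 0.66 [317.3 233.2] [ 0.4886 -0.3185  0.099 ]
pin_rack 0.91 [317.4 172.7] [ 0.491 -0.281  0.   ]
[321.5, 231.3, 24.7, 40.4]
3 [[-0.3,0.09,-0.02,1.0,0.12],[-0.3,0.1,-0.01,1.0,-0.0],[-0.3,-0.0,-0.0,0.02,-0.0]]
4 [[-0.3,-0.0,-0.0,0.6,-0.0],[-0.3,-0.0,-0.0,0.6,-0.0],[-0.3,-0.0,-0.0,0.6,-0.0],[-0.3,-0.0,-0.0,0.07,-0.0]]
```

carry_out([
  [-0.3,0.05,0,0.6,0],
  [-0.3,0.05,0,1,0],
  [-0.3,0,0,0.5,0],
  [-0.3,0,0,0,0],
])

```text
time: 19.03
ee_pos: [0.4936, -0.3126, 0.1471]
eef_rot: [1.0, 0.009, 0.014, 0.002]
ft_force: [0.1, 0.6, 0.1]
width: 0.0566
```

```bash
python3 s.py;  python3 - <<'E'
from h import *
w=cam("wrist");im=camera("wrist")
for d in silhouettes("lock_pin","wrist")[:1]: print(d["box"])
for z in (.077,.122): print(proj(w,[.4905,-.318,z]))
E
```

```text
t 19.03 p [ 0.4936 -0.3126  0.1471] h 1.01 F [0.1 0.6 0.1] M [-0.02  0.1  -0.01] w 0.0566
tip [ 0.4942 -0.3137] zt 0.0645 rad 0.4672 ang 29.05 tilt [ 0.007 -0.012]
[311.1, 268.6, 34.1, 46.0]
[308.41987795 263.08837336]
[309.202927   289.97464838]
```

carry_out([
  [-0.3,-0.06,0.12,0.4,0.1],
  [-0.3,-0.02,0.05,0.6,0],
  [-0.3,-0.02,0,0.5,0],
  [-0.3,0,0,0.2,0],
  [-0.3,0,0,0,0],
])

```text
time: 19.55
ee_pos: [0.4962, -0.3195, 0.1015]
eef_rot: [1.0, 0.005, 0.019, 0.004]
ft_force: [0.4, -0.1, 0.5]
width: 0.0569
```

carry_out([
  [-0.3,-0.12,-0.03,0.15,0],
  [-0.3,-0.03,0,0.1,0],
  [-0.3,0,0,0,0],
])

```text
time: 19.8
ee_pos: [0.4924, -0.3192, 0.0952]
eef_rot: [1.0, 0.005, 0.021, 0.004]
ft_force: [-0.1, 0.6, -0.3]
width: 0.0565
```

carry_out([
  [1,0,0,0.03,0],
  [1,0,0,0,0],
  [1,0,0,0,0],
  [1,0,0,0,0],
  [1,0,0,0,0],
  [1,0,0,0,0],
  [1,0,0,0,0],
  [1,0,0,0,0],
])

```text
time: 20.47
ee_pos: [0.4932, -0.3197, 0.0962]
eef_rot: [1.0, 0.005, 0.022, 0.005]
ft_force: [-0.7, 0.4, 0.4]
width: 0.0171
```

```bash
python3 s.py
```

```text
t 20.47 p [ 0.4932 -0.3197  0.0962] h 0.55 F [-0.7  0.4  0.4] M [-0.05  0.33 -0.  ] w 0.0171
tip [ 0.4952 -0.3211] zt 0.0136 rad 0.4745 ang 29.24 tilt [ 0.024 -0.017]
```

carry_out([
  [1,0,0,-0.5,0],
  [1,0,0,-1,0],
  [1,0,0,-1,0],
  [1,0,0,-0.6,0],
  [1,0.08,-0.5,0,0],
  [1,0.17,-1,0,0],
  [1,0.17,-1,0,0],
  [1,0.17,-1,0,0],
  [1,0.17,-1,0,0],
  [1,0.17,-1,0,0],
  [1,0.17,-1,0,0],
  [1,0.17,-1,0,0],
  [1,0.17,-1,0,0],
  [1,0.1,-0.5,0,0],
  [1,0,0,0,0],
])

```text
time: 21.72
ee_pos: [0.5328, -0.0385, 0.1916]
eef_rot: [1.0, 0.001, 0.022, 0.005]
ft_force: [0.5, -0.3, -1.3]
width: 0.0168
```

```bash
python3 s.py
cat > lk.py <<'E'
from h import *
c=cam("wrist");p=hd()[0];im=camera("wrist");cv2.imwrite("pics/l.png",im)
z=R.from_quat(read_state()["eef_rot"]).as_matrix()[:,2]
# hole: dark/blue in gray cover, expected location
for L in ([.539,.0065,.066],): print("L pred",proj(c,L))
d=p+np.append(.0752*(z[:2]-[.0439,-.0092]),-.0752); print("foot est",d,"px",proj(c,d))
g=silhouettes("lock_pin","wrist")
if g:
    m=g[0]["mask"];print("pin mask",g[0]["box"],g[0]["conf"]); ys,xs=np.nonzero(m); y0=ys.min(); 
    for k in (0,3,6): print(y0+k,xs[ys==y0+k].min(),xs[ys==y0+k].max())
for q in("base_lock_hole",):
    for d in pinpoint(q,"wrist")[:2]: print(q,round(d["conf"],2),d["xy"],back(c,d["xy"],.066))
E
python3 lk.py
```

```text
t 21.72 p [ 0.5328 -0.0385  0.1916] h 0.13 F [ 0.5 -0.3 -1.3] M [-0.05  0.11  0.04] w 0.0168
tip [ 0.5347 -0.04  ] zt 0.109 rad 0.192 ang 34.51 tilt [ 0.024 -0.018]
L pred [317.34649481 176.00028569]
foot est [ 0.53274696 -0.03862327  0.11641557] px [311.26319365 252.41392445]
pin mask [314.2, 295.7, 39.4, 99.6] 0.59
246 311 317
249 309 321
252 308 321
base_lock_hole 0.59 [323.1, 175.8] [0.54335252 0.00664804 0.066     ]
```

carry_out([
  [1,0.03,-0.5,0.2,0],
  [1,0.03,-0.6,0.4,0],
  [1,0,-0.2,0.4,0],
  [1,0,0,0.1,0],
  [1,0,0,0,0],
])

```text
time: 22.28
ee_pos: [0.5354, -0.0139, 0.1576]
eef_rot: [1.0, -0.008, 0.023, 0.007]
ft_force: [0.0, -0.2, -0.7]
width: 0.0173
```

```bash
python3 s.py; python3 lk.py; python3 -c "
import cv2
im=cv2.imread('pics/l.png');cv2.imwrite('pics/l2.png',cv2.resize(im[180:280,250:383],(800,600),interpolation=cv2.INTER_CUBIC))"
```

```text
t 22.28 p [ 0.5354 -0.0139  0.1576] h -0.94 F [ 0.  -0.2 -0.7] M [-0.02  0.11 -0.01] w 0.0173
tip [ 0.5374 -0.0157] zt 0.075 rad 0.1678 ang 35.55 tilt [ 0.025 -0.022]
L pred [315.07563086 216.10970098]
foot est [ 0.53544285 -0.01423685  0.08243695] px [311.24828553 252.43760943]
pin mask [315.4, 295.7, 43.0, 100.4] 0.66
244 314 317
247 309 321
250 308 322
base_lock_hole 0.75 [321.4, 209.0] [0.54336189 0.01128653 0.066     ]
```

View pics/l2.png

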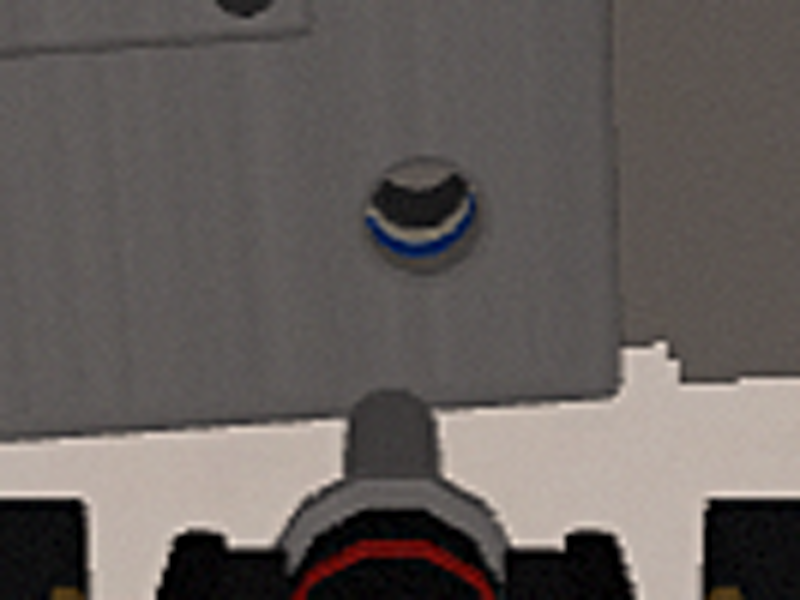

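The last view shows the hole mouth centred at (320.8,215.8) and the foot at about (315.3,251.5). The pin must go 4.8 mm +x and 20 mm +y.

carry_out([
  [1,0.06,-0.3,0,-0.1],
  [1,0.06,-0.3,0.1,0],
  [1,0.02,-0.07,0.1,0],
  [1,0,0,0,0],
])

```text
time: 22.77
ee_pos: [0.5421, 0.0068, 0.1539]
eef_rot: [1.0, -0.005, 0.025, 0.006]
ft_force: [0.2, -0.1, -1.0]
width: 0.0172
```

```bash
python3 s.py; python3 lk.py
```

```text
t 22.77 p [0.5421 0.0068 0.1539] h -0.53 F [ 0.2 -0.1 -1. ] M [-0.09  0.16  0.03] w 0.0172
tip [0.5446 0.0051] zt 0.0713 rad 0.1474 ang 38.58 tilt [ 0.029 -0.02 ]
L pred [305.37059404 247.30541696]
foot est [0.54254007 0.0065762  0.07865732] px [311.26365346 252.39447369]
pin mask [315.9, 294.5, 44.3, 96.7] 0.82
245 312 317
248 309 321
251 308 322
base_lock_hole 0.93 [310.4, 236.8] [0.54252831 0.01383403 0.066     ]
```

carry_out([
  [1,-0.08,0.02,0.05,0],
  [1,-0.02,0,0.12,0],
  [1,0,0,0.12,0],
  [1,0,0,0.1,0],
])

```text
time: 23.25
ee_pos: [0.5395, 0.0043, 0.1421]
eef_rot: [1.0, -0.006, 0.025, 0.006]
ft_force: [0.2, -0.6, -0.0]
width: 0.0168
```

carry_out([
  [1,0.01,-0.05,-0.02,0],
  [1,0,-0.01,0.05,0],
  [1,0,0,0.06,0],
  [1,0,0,0.04,0],
])

```text
time: 23.58
ee_pos: [0.5397, 0.0059, 0.1371]
eef_rot: [1.0, -0.006, 0.025, 0.006]
ft_force: [-0.2, 0.4, -0.9]
width: 0.0172
```

Foot at about 62 mm with no contact force, so it's in the hole. Continuing gently.

carry_out([
  [1,0,0,0.08,0],
  [1,0,0,0.08,0],
  [1,0,0,0.08,0],
  [1,0,0,0.06,0],
])

```text
time: 23.92
ee_pos: [0.5404, 0.0057, 0.1273]
eef_rot: [1.0, -0.006, 0.025, 0.006]
ft_force: [-0.4, 0.4, -1.3]
width: 0.0168
```

carry_out([
  [1,-0.015,0,0.08,0],
  [1,-0.01,0,0.08,0],
  [1,0,0,0.08,0],
  [1,0,0,0.06,0],
])

```text
time: 24.25
ee_pos: [0.5401, 0.0055, 0.1173]
eef_rot: [1.0, -0.006, 0.025, 0.006]
ft_force: [-0.1, -0.8, -1.2]
width: 0.0172
```

carry_out([
  [1,-0.01,0,0.05,0],
  [1,-0.01,0,0.05,0],
  [1,0,0,0.05,0],
  [1,0,0,0.05,0],
  [1,0,0,0.04,0],
])

```text
time: 24.67
ee_pos: [0.5401, 0.0052, 0.1093]
eef_rot: [1.0, -0.006, 0.025, 0.006]
ft_force: [0.7, -1.1, -1.7]
width: 0.0169
```

Foot at 34 mm, inside the base.

carry_out([
  [1,-0.01,0,0.06,0],
  [1,-0.01,0,0.06,0],
  [1,-0.01,0,0.06,0],
  [1,0,0,0.06,0],
  [1,0,0,0.05,0],
])

```text
time: 25.08
ee_pos: [0.5408, 0.005, 0.1005]
eef_rot: [1.0, -0.006, 0.027, 0.006]
ft_force: [0.8, 0.2, -0.2]
width: 0.0171
```

carry_out([
  [1,-0.01,0,0.06,0],
  [1,-0.01,0,0.06,0],
  [1,-0.01,0,0.06,0],
  [1,0,0,0.04,0],
  [1,0,0,0.03,0],
])

```text
time: 25.5
ee_pos: [0.541, 0.0048, 0.0923]
eef_rot: [1.0, -0.006, 0.027, 0.006]
ft_force: [2.6, -0.5, -0.2]
width: 0.0173
```

carry_out([
  [1,-0.01,0,0.04,0],
  [1,0,0,0.03,0],
  [1,0,0,0.02,0],
])

```text
time: 25.75
ee_pos: [0.5414, 0.0048, 0.09]
eef_rot: [1.0, -0.006, 0.028, 0.006]
ft_force: [-2.1, -0.3, 10.8]
width: 0.0171
```

Seated: 11 N at the expected height. Releasing and retreating.

carry_out([
  [1,0,0,-0.03,0],
  [0,0,0,0,0],
  [-0.3,0,0,0,0],
  [-0.3,0,0,0,0],
  [-0.3,0,0,-0.1,0],
  [-0.3,0.02,0,-0.5,0],
  [-0.3,0.05,0,-1,0],
  [-0.3,0.05,0,-1,0],
  [-0.3,0.05,0,-1,0],
  [-0.3,0,0.5,-0.5,0],
  [-0.3,0,0.5,0,0],
  [-0.3,0,0,0,0],
])

```text
time: 26.75
ee_pos: [0.5356, -0.0235, 0.2189]
eef_rot: [1.0, -0.005, 0.023, 0.007]
ft_force: [-0.4, 0.5, 0.1]
width: 0.0564
```

```bash
python3 s.py
python3 - <<'E'
from h import *
for n in ("side","top","wrist"):
  c=cam(n);im=camera(n);cv2.imwrite(f"pics/f_{n}.png",im)
  for q in ("taper_pin_head","lock_pin_head","sample_cup","vial_blue","vial_white"):
    for d in pinpoint(q,n)[:1]: print(n,q,round(d["conf"],2),np.round(d["xy"],1),back(c,d["xy"],.093 if "head" in q else 0).round(4))
  for q in ("taper_pin","lock_pin"):
    for d in silhouettes(q,n)[:1]: print(n,q,np.round(d["box"],1),round(d["conf"],2))
c=cam("side")
for T in ([.4455,.002],[.5415,.006]):
  print("pred mid/top/collar",proj(c,[*T,.093]),proj(c,[*T,.116]),proj(c,[*T,.066]))
E
```

```text
t 26.75 p [ 0.5356 -0.0235  0.2189] h -0.59 F [-0.4  0.5  0.1] M [-0.15  0.15 -0.03] w 0.0564
tip [ 0.5378 -0.0253] zt 0.1363 rad 0.1774 ang 35.56 tilt [ 0.027 -0.022]
side taper_pin_head 0.77 [287.4 240.9] [ 0.4437 -0.003   0.093 ]
side lock_pin_head 0.68 [334.5 226.8] [0.543  0.0051 0.093 ]
side sample_cup 0.72 [263.8 206.9] [0.4929 0.2828 0.    ]
side vial_blue 0.73 [266.4 340.4] [ 0.3524 -0.1328  0.    ]
side vial_white 0.53 [297.4 252.2] [0.4952 0.0772 0.    ]
side taper_pin [286.9 240.9  13.9  27.2] 0.74
side lock_pin [335.8 227.2  14.9  27.6] 0.72
top taper_pin_head 0.69 [280.8 241. ] [0.4787 0.0717 0.093 ]
top sample_cup 0.83 [185.9 240.1] [0.4948 0.2905 0.    ]
top vial_blue 0.6 [373.9 310.2] [ 0.3468 -0.1293  0.    ]
top vial_white 0.46 [248.2 301.8] [0.3599 0.1458 0.    ]
top taper_pin [257.  239.9  47.6  72.1] 0.41
wrist taper_pin_head 0.7 [187.6 204.7] [0.444  0.0032 0.093 ]
wrist lock_pin_head 0.81 [316.3 200.2] [0.5413 0.0053 0.093 ]
wrist vial_white 0.72 [109.   25.5] [0.3616 0.1505 0.    ]
wrist taper_pin [189.6 208.6  51.1  36. ] 0.7
wrist lock_pin [316.4 197.6  24.6  34.2] 0.58
pred mid/top/collar [287.28274124 239.26170816] [286.93638613 228.66062863] [287.67613443 251.30250751]
pred mid/top/collar [333.59267515 226.72178864] [333.94606446 216.36438215] [333.19076411 238.50130768]
```

```bash
python3 -c "
from h import *
print(close_job())"
```

```text
the job is handed in; nothing more can be done
None
```

Both pins are fully home and the job is handed in at about 27 s of the 72 s; the hand-in reports no verdict.

**Taper pin:** I felt it with its point through the cover, blue frame, white frame and base, then drove it until the collar seated. It stopped at about 20 N, at the expected height. My first sweep pressed the point too firmly and dragged the blue frame along with the cover. I then lifted, shifted and touched down in short steps, and that found each hole. The highest vertical force I read was 27 N.

**Lock pin:** it went in with almost no resistance and seated at about 11 N, within 0.2 mm of the expected height.

**Last checks:**
- **Pin heads:** the side and wrist cameras put them where they should be, 97 to 100 mm apart against 96 mm nominal.
- **Cup and vials:** they showed no movement beyond measuring error.
- **Robot:** it was clear of everything, with no force on the wrist.

**Failed or unconfirmed:**
- The top camera's last pin readings were wrong because the arm was in the way.
- The side camera's last white-vial reading was a false hit on the cell. The top and wrist cameras both show the vial in place.
- The picture limit was reached, so I checked the final state by numbers only. I did not measure the cover's swing or the pins' uprightness directly after the lock pin went in.
- The tool had drifted to about 0.05 rad of tilt by the end. The pins were released in their holes to stand by themselves.

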